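# Hold the drive collar on the shaft flat

## Task

Slide the drive carriage fully home against its end stop. Then pinch the bare upper end of the upright shaft with one finger against its flat and turn it until the flat squarely faces the key guide on the carriage. Finally take the loose collar, raise it so that all of its height lies on the flat, with its set screw squarely over the flat, and finish while still holding it there, without letting go; leave the other things on the bench where they are.

Things in the scene. Friction and masses are not known exactly. Their poses are not given: they have to be found in the camera images.
- bed: Fixed drive unit: dark grey base plate 200 x 380 mm, 10 mm thick, two rods along its y axis. Origin: centre of its underside, on the bench. On it rides a grey carriage plate, 235 (x) x 100 (y) mm, its top 45 mm above the bench, carrying in one line along x: hand post (x = -90 mm), shaft with collar (x = 0), key guide (x = +105 mm). At the bed's +y end a block with a rubber bumper is the end stop.
- guide_top (a point): Centre of the top of the key guide on the carriage: dark upright plate 12 x 34 mm with a brass bush through it, top 107 mm above the bench, 105 mm from the shaft axis towards the bed's +x.
- shaft_top (a point): Centre of the shaft's round section at its top end, on the shaft's axis, 115 mm above the bench; moves with the carriage. The axis lies at bed x = 0, y = -60 mm + value of joint carriage.
- carriage (a joint): Slide of the carriage along the bed's +y axis, m: 0 to 0.12. 0.12 is fully home against the end stop. It resists with about 4 N and stays where it is left.
- post_top (a point): Centre of the top of the hand post on the carriage: a round black post 22 mm in diameter, 50 mm high, standing 90 mm from the shaft on the side away from the key guide; its top is 95 mm above the bench. It moves with the carriage.
- shaft (a joint): Turn of the shaft about the vertical, rad, counter-clockwise from above. 0: the flat faces the key guide (bed's +x). Turns freely between -2.5 and 2.5 against 0.04 N m of friction and stays where it is left.
- flat: Set-screw flat on the upright steel shaft, 24 mm in diameter. From 83 mm above the bench to its top (115 mm) one side is cut flat: 19 mm from the flat to the round back; the flat is 19 mm wide. Origin: centre of the flat's face, 7 mm from the axis, 99 mm above the bench; x points straight out of the flat, z up. Fingers closed square on it read 19 mm (else 24); a firm pinch pulls the flat square to the pad.
- collar: Loose grey steel collar around the shaft: 44 mm in diameter, 14 mm high, about 0.12 kg. Origin: centre of its underside, on the shaft axis; x points to its set screw, z up. Rests on a boss 32 mm in diameter, underside 65 mm above the bench, 20 mm above the carriage plate. Turns almost without friction, lifts freely up to 50 mm, stays on the axis, does not turn the shaft, drops when let go.
- screw (a point): Outer end of the collar's set screw: a brass stub 9 mm in diameter that sticks 6 mm out of the collar's rim (28 mm from the shaft axis), at half the collar's height, 7 mm above its underside.
- beaker: Bystander: glass beaker, 70 mm in diameter, 90 mm high. Origin: centre of its underside.
- bottle: Bystander: white bottle, 60 mm in diameter, 140 mm high. Origin: centre of its underside.
- hex_key: Bystander: L-shaped dark hex key lying flat, 96 x 28 mm, 6 mm thick. Origin: on the bench, midway along its long leg.
- spare_collar: Bystander: spare bright steel ring, 40 mm outside, 20 mm bore, 14 mm high, lying on the bench. Origin: centre of its underside.

How it is judged:
By the outcome, as a careful person would: the job done as asked, in the order asked, and still so for the second after the job is handed in, while the arm keeps its last pose, push and grip.
It also fails if it takes over 64 s, if anything falls off the work surface, if the arm or the gripper's body presses on something with over 40 N, if the wrist force passes 120 N, or if a joint passes its speed limit or range.

## Robot

A 7-joint arm with a two-finger parallel gripper is mounted at the origin on the work surface. World frame = base frame: x ahead of the robot, y to its left, z up, the work surface at z = 0. Lengths are in m, angles in rad, forces in N, time in s.
With the tool pointing down it reaches from about 0.4 to 0.85 m from the base axis. Payload 10.4 kg.
Tool frame: the origin (TCP) lies at the very end of the fingers, on their centre line; the grasp point (between the pads) lies 19 mm behind it (r.pinch_z is the distance from the TCP to the grasp point, in m); z points along the fingers, y is the line along which they close (so a half turn about z gives the same grasp; the last joint's range is limited). The gripper opens to 87 mm and grips with 3 to 60 N. Pads are 19 mm wide; open, the fingers measure 117 mm over their backs; the gripper's body (75 mm by 190 mm) begins 51 mm behind the grasp point.
Start: joints at [-1.285, 0.332, -0.065, 1.46, 0.022, 1.35, -0.088], TCP at [0.19, 0.595, 0.223] pointing down, gripper open.
Joint ranges: [-2.6, 2.6], [-0.5, 2.12], [-1.47, 1.34], [0.16, 2.42], [-1.27, 4.41], [0.06, 2.06], [-2.6, 2.6]. Speed limits (rad/s): [2.22, 2.22, 2.79, 2.79, 3.14, 3.14, 3.14].

## Interface

Orientations are given as a unit quaternion [x, y, z, w].
In Python, from bench import sensors, vision, r gives the robot as it stands.
- The arm moves only by the shell command python3 -m crank 'ROWS' [OPENING] [FORCE]. ROWS is JSON, a list of rows, each a list of 2 entries, a list of its own where there are three numbers: the shift along the tool's x, y, z normalised to -1 to 1, where 1 is 3 cm, then the turn about the tool's z normalised to -1 to 1, where 1 is 8 degrees. A call has 1 to 12 rows; each row shifts and turns the commanded pose from where the row before left it, along the tool's axes as they then stand; what a row does not reach is not made up. A row lasts 1/8 s, in which the tool goes at most 62.5 mm and 10.7 degrees, less where a joint would pass 70% of its speed; a pose out of reach is approached as far as the arm can. A call with a number of a shift or a turn outside -1 to 1 is refused whole. A call with a gripper value outside its range is refused whole. OPENING is the opening, from 0 (shut) to 1 (fully open), set as the call begins (- or left out, the last holds). The fingers move at their own pace and stop on an object; FORCE is the grip in N (left out, the last holds). Time passes only in rows, so rows that do not move let the fingers close. It gives the time, the measured TCP pose, the force, the opening and the grip force at its end, in the units of the state.
- sensors.read_state(): the state, without advancing time (a new reading comes with each control period).
- vision.camera(name): name is "scene" or "top" or "wrist"; returns the picture (400x640x3 uint8, red, green, blue); there is no depth.
- vision.camera_model(name): a dict with "vertical_fov" (degrees; the focal length in pixels is half the picture's height over the tangent of half this angle, whatever the lens; pixels are square), "cx", "cy" (the principal point, pixels), "dist" ([k1, k2, p1, p2, k3] as OpenCV has them; the pictures are not rectified), "camera_from_world" (4x4, takes a point from world to camera coordinates); the wrist camera has in their place "hand_eye" (4x4, takes a point from camera to tool coordinates, whose origin is the TCP and whose axes are the flange's). Camera axes: x right, y down, z forward; pixel columns grow to the right and rows downward; lengths in m; the calibration is good to about 2 mm. A picture is of the moment at which its call begins: read the wrist's pose just before it. camera_model takes no time and is no camera call.
- r.close_job(): hands the job in; it is judged then, once.
The state is a dict: "time": time; "joint_positions": joint angles; "joint_vel": joint speeds; "joint_torque": joint torques, N m; "ee_pos": TCP position; "eef_rot": TCP orientation; "ft_force": force on the tool from outside, world axes, zero at the start; "torque": the same for the moment, N m; "width": finger opening in m; "grip_force": force on a finger pad.
Only numpy, scipy, OpenCV 4.12 (cv2) and the standard library are available. Lean on these libraries where they do the work, as an engineer would, in place of code of your own. Each camera call takes 0.05 s, during which the arm holds its last target. There are 200 camera calls.

## Working session

There is one attempt and no reset: what is moved stays moved. The work goes in short steps, Python scripts to look and compute and a shell command to move; the robot and the scene stay as the last step left them, time stands still between calls to the robot, and variables do not carry over. Pictures are saved under pics/ and viewed, at most 10 in all, crops included, and the job is handed in when it is done.

```bash
mkdir -p pics; ls; python3 - <<'E'
from bench import sensors, vision, r
import cv2,numpy as np
s=sensors.read_state(); print({k:np.round(v,3).tolist() for k,v in s.items()})
for n in("scene","top","wrist"):
    cv2.imwrite(f"pics/{n}0.png",vision.camera(n)[:,:,::-1]); m=vision.camera_model(n); print(n,{k:np.round(v,4).tolist() for k,v in m.items()})
a=cv2.imread("pics/top0.png");b=cv2.imread("pics/scene0.png")
E
```

```text
pics
{'time': 0.0, 'joint_positions': [-1.285, 0.333, -0.065, 1.461, 0.022, 1.35, -0.089], 'joint_vel': [-0.001, 0.0, 0.0, -0.001, -0.0, 0.0, 0.001], 'joint_torque': [0.0, -62.324, 0.025, -38.991, -0.061, 0.04, 0.0], 'ee_pos': [0.19, 0.595, 0.222], 'eef_rot': [0.154, 0.988, -0.001, -0.0], 'ft_force': [-0.577, -0.281, -0.032], 'torque': [-0.001, 0.033, 0.006], 'grip_force': 0.0, 'width': 0.087}
scene {'vertical_fov': 52.933, 'cx': 321.4038, 'cy': 199.6785, 'dist': [-0.1009, 0.0, 0.0, 0.0, 0.0], 'camera_from_world': [[-0.8748, 0.4845, -0.0034, 0.4749], [0.3669, 0.6578, -0.6577, -0.1193], [-0.3164, -0.5766, -0.7532, 1.2995], [0.0, 0.0, 0.0, 1.0]]}
top {'vertical_fov': 46.833, 'cx': 324.1569, 'cy': 205.5233, 'dist': [-0.079, 0.0, 0.0, 0.0, 0.0], 'camera_from_world': [[-0.0134, -0.9999, -0.0004, 0.0106], [-0.9931, 0.0134, -0.1162, 0.533], [0.1162, -0.0012, -0.9932, 1.2195], [0.0, 0.0, 0.0, 1.0]]}
wrist {'vertical_fov': 64.5468, 'cx': 322.7979, 'cy': 200.6369, 'dist': [-0.0591, 0.0, 0.0, 0.0, 0.0], 'hand_eye': [[-0.001, -0.9528, -0.3035, 0.0849], [1.0, -0.0009, -0.0004, 0.0003], [0.0001, -0.3035, 0.9528, -0.1611], [0.0, 0.0, 0.0, 1.0]]}
```

View pics/top0.png

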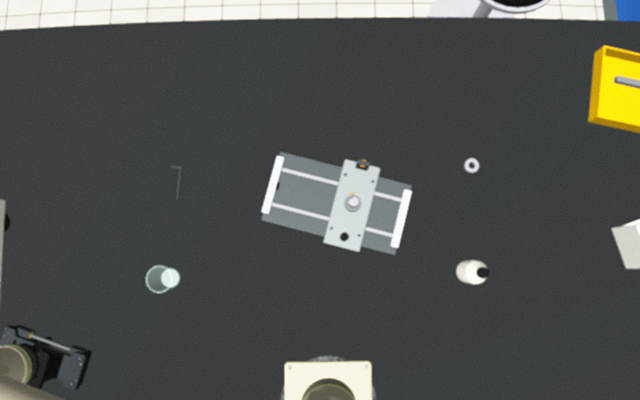

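View pics/scene0.png

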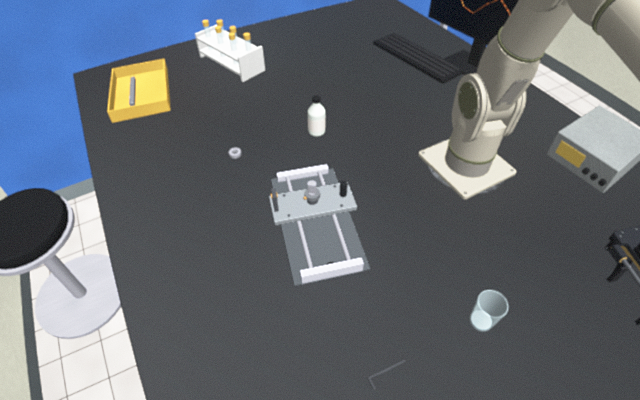

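The top view shows the carriage at (353,203), the key guide at (363,163), the post at (344,237) and the bumper end at the left (275,185). So bed +x points roughly along world +x, and home is towards world +y.

```bash
cat > h.py <<'E'
from bench import sensors, vision, r
import cv2,numpy as np
from scipy.spatial.transform import Rotation as R
def cam(n):
    s=sensors.read_state(); im=vision.camera(n); m=vision.camera_model(n)
    f=200/np.tan(np.radians(m["vertical_fov"])/2); K=np.array([[f,0,m["cx"]],[0,f,m["cy"]],[0,0,1]])
    if n=="wrist":
        T=np.eye(4);T[:3,:3]=R.from_quat(s["eef_rot"]).as_matrix();T[:3,3]=s["ee_pos"];W=T@np.array(m["hand_eye"])
    else: W=np.linalg.inv(m["camera_from_world"])
    return im,K,np.array(m["dist"]),W
def ray(c,px,z):
    _,K,d,W=c
    p=cv2.undistortPoints(np.array([[px]],float),K,d)[0,0]
    v=W[:3,:3]@[p[0],p[1],1]; o=W[:3,3]
    return o+v*(z-o[2])/v[2]
def proj(c,P):
    _,K,d,W=c; V=np.linalg.inv(W)
    return cv2.projectPoints(np.array([P],float),cv2.Rodrigues(V[:3,:3])[0],V[:3,3],K,d)[0][0,0]
def tool(P=None):
    "offset from TCP to point P in tool axes, in move units (3 cm)"
    s=sensors.read_state(); Rm=R.from_quat(s["eef_rot"])
    return np.round(Rm.inv().apply(np.array(P)-s["ee_pos"])/.03,2)
def yaw():
    Rm=R.from_quat(sensors.read_state()["eef_rot"]).as_matrix(); return np.degrees(np.arctan2(Rm[1,1],Rm[0,1]))  # direction of tool y
E
python3 - <<'E'
from h import *
c=cam("top")
for n,p,z in(("post",(344,237),.095),("guide",(363,163),.107),("shaft",(353,200),.115),("bedTL",(281,152),.01),("bedBL",(262,220),.01),("bedTR",(412,186),.01),("bedBR",(396,254),.01)): print(n,ray(c,p,z).round(4))
s=cam("scene")
for n,p,z in(("post",(343,182),.095),("shaft",(311,184),.115)): print(n,ray(s,p,z).round(4))
print(yaw())
im=c[0][130:280,240:440]; cv2.imwrite("pics/t1.png",cv2.resize(im,None,fx=4,fy=4,interpolation=cv2.INTER_CUBIC)[:,:,::-1])
E
```

```text
post [ 0.4442 -0.046   0.095 ]
guide [ 0.6331 -0.0979  0.107 ]
shaft [ 0.5364 -0.0696  0.115 ]
bedTL [0.6879 0.1221 0.01  ]
bedBL [0.4979 0.1747 0.01  ]
bedTR [ 0.5869 -0.2412  0.01  ]
bedBR [ 0.3998 -0.1908  0.01  ]
post [ 0.4475 -0.0479  0.095 ]
shaft [ 0.5371 -0.0675  0.115 ]
72.30828110226244
```

View pics/t1.png

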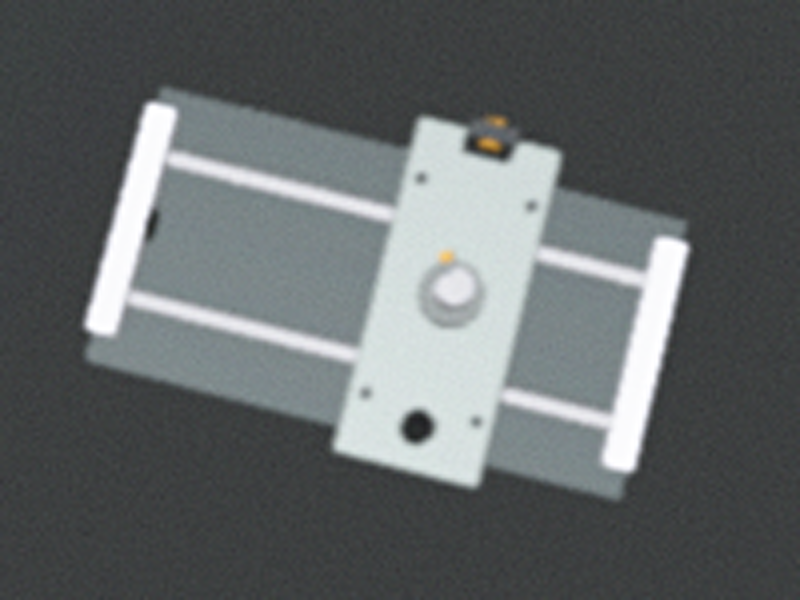

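```bash
python3 -m crank '[[[-1,-0.65,0],-0.28],[[-1,-0.65,0],0],[[-1,-0.65,0],0],[[-1,-0.65,0],0],[[-1,-0.65,0],0],[[-1,-0.65,0],0],[[-1,-0.65,0],0],[[-1,-0.65,0],0],[[-1,-0.65,0],0]]' 0.6 20; python3 -m crank '[[[-0.5,-1,0],0],[[-0.5,-1,0],0],[[-0.5,-1,0],0],[[-0.5,-1,0],0],[[-0.5,-1,0],0],[[-0.5,-1,0],0],[[-0.5,-1,0],0],[[-0.5,-1,0],0],[[-0.5,-1,0],0],[[-0.5,-1,0],0],[[-0.5,-0.9,0],0],[[0,0,0],0]]'; python3 - <<'E'
from h import *
print(yaw(),tool([.446,-.047,.066]),sensors.read_state()["joint_positions"])
c=cam("wrist"); cv2.imwrite("pics/w1.png",c[0][:,:,::-1])
for P in([.446,-.047,.095],[.537,-.069,.115]): print(proj(c,P))
E
```

```text
time: 1.38
ee_pos: [0.403, 0.3525, 0.2226]
eef_rot: [0.134, 0.991, 0.0, 0.0]
ft_force: [0.2, 0.7, 0.3]
width: 0.0521
grip_force: 0.0
time: 2.88
ee_pos: [0.4744, -0.008, 0.2226]
eef_rot: [0.136, 0.991, -0.0, 0.0]
ft_force: [0.6, 0.6, -0.1]
width: 0.0526
grip_force: 0.0
74.31939265332997 [ 0.56 -1.51  5.22] [-0.55293722 -0.02437052  0.47094169  1.86504313  0.01171508  1.29797419
  1.21184923]
[274.21508462 176.23338541]
[279.45741431 275.41794694]
```

View pics/w1.png

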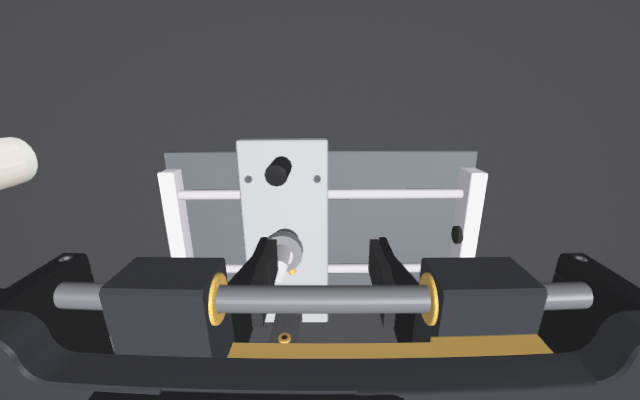

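The wrist view shows the post top at (277,175), about where I predicted it. The bed edges are level in the image, so the yaw is right. I'll grip the post next.

```bash
python3 -m crank '[[[0.28,-0.75,0.2],0],[[0.28,-0.73,1],0],[[0,0,1],0],[[0,0,1],0],[[0,0,1],0],[[0,0,1],0],[[0,0,0],0]]'; python3 -m crank '[[[0,0,0],0],[[0,0,0],0],[[0,0,0],0],[[0,0,0],0]]' 0 20
```

```text
time: 3.8
ee_pos: [0.4447, -0.0431, 0.0651]
eef_rot: [0.134, 0.991, -0.001, -0.002]
ft_force: [-1.0, -0.3, -0.1]
width: 0.0523
grip_force: 0.0
time: 4.3
ee_pos: [0.4465, -0.0445, 0.067]
eef_rot: [0.135, 0.991, -0.0, 0.0]
ft_force: [-1.3, -1.8, 5.0]
width: 0.0212
grip_force: 20.0
```

```bash
python3 -m crank '[[[0,0.4,0],0],[[0,0.4,0],0],[[0,0.4,0],0],[[0,0.4,0],0],[[0,0.4,0],0],[[0,0.4,0],0],[[0,0.3,0],0],[[0,0,0],0]]'; python3 -m crank '[[[0,0.15,0],0],[[0,0.15,0],0],[[0,0,0],0]]'; python3 -m crank '[[[0,0.1,0],0],[[0,0.1,0],0],[[0,0,0],0]]'
```

```text
time: 5.3
ee_pos: [0.4685, 0.0352, 0.0671]
eef_rot: [0.134, 0.991, 0.001, 0.001]
ft_force: [0.3, 2.9, 4.1]
width: 0.0214
grip_force: 20.0
time: 5.68
ee_pos: [0.4705, 0.0427, 0.067]
eef_rot: [0.135, 0.991, 0.0, 0.0]
ft_force: [0.2, -0.6, 6.7]
width: 0.0213
grip_force: 20.0
time: 6.05
ee_pos: [0.4721, 0.0482, 0.067]
eef_rot: [0.135, 0.991, 0.0, 0.0]
ft_force: [-2.3, -2.0, 8.0]
width: 0.0214
grip_force: 20.0
```

```bash
python3 -m crank '[[[0,0.1,0],0],[[0,0,0],0]]'; python3 -m crank '[[[0,0.1,0],0],[[0,0,0],0]]';python3 -m crank '[[[0,0.1,0],0],[[0,0,0],0]]'
```

```text
time: 6.3
ee_pos: [0.4728, 0.051, 0.0671]
eef_rot: [0.135, 0.991, 0.0, 0.0]
ft_force: [-2.7, -1.3, 8.1]
width: 0.0213
grip_force: 20.0
time: 6.55
ee_pos: [0.4729, 0.0514, 0.067]
eef_rot: [0.136, 0.991, -0.001, -0.001]
ft_force: [-6.3, -11.9, 15.1]
width: 0.0215
grip_force: 20.0
time: 6.8
ee_pos: [0.473, 0.0515, 0.0668]
eef_rot: [0.137, 0.991, -0.003, -0.001]
ft_force: [-9.3, -21.2, 20.7]
width: 0.0216
grip_force: 20.0
```

```bash
python3 -m crank '[[[0,-0.1,0],0],[[0,0,0],0],[[0,0,-0.8],0],[[0,0,-1],0],[[0,0,-1],0],[[-1,0,-1],0],[[-1,0,0],0],[[-1,0,0],0],[[-0.5,0,0],0],[[0,0,0],0],[[0,0,0],0]]' 0.6; python3 - <<'E'
from h import *
print(yaw(),tool([.5597,.0275,.115]))
c=cam("wrist"); cv2.imwrite("pics/w2.png",cv2.resize(c[0][60:340,140:500],None,fx=2,fy=2,interpolation=cv2.INTER_CUBIC)[:,:,::-1])
np.save("w2.npy",c[0]);np.save("w2W.npy",c[3])
print(proj(c,[.5597,.0275,.115]),proj(c,[.473,.0515,.095]))
E
```

```text
time: 8.18
ee_pos: [0.5739, 0.0268, 0.1803]
eef_rot: [0.134, 0.991, 0.0, -0.0]
ft_force: [-0.6, 0.8, -0.8]
width: 0.0524
grip_force: 0.0
74.56607303102838 [ 0.46 -0.1   2.18]
[318.44634589 199.27415335] [318.29040653  73.62725495]
```

View pics/w2.png

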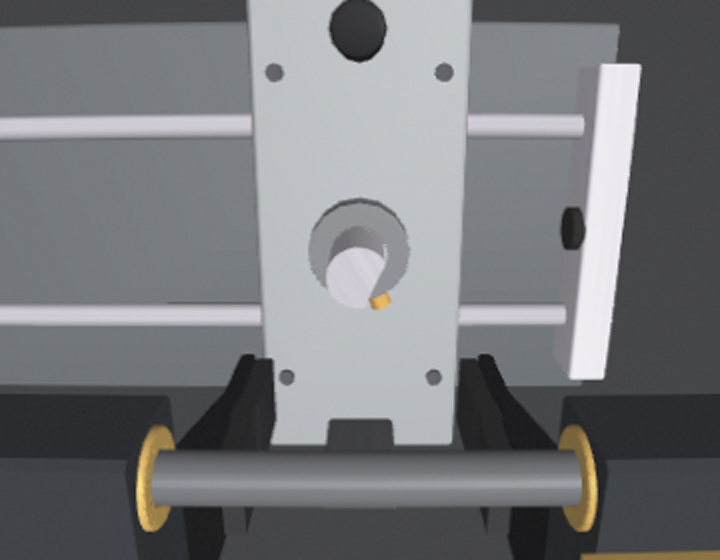

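The wrist view shows the carriage home and the shaft top at crop (357,277). The flat faces image right and slightly down, roughly bed +y turned 20–25° towards +x. The brass screw is at crop (380,300). I'll check the home position and measure the flat's angle on a view rectified at the shaft-top plane.

```bash
python3 - <<'E'
from h import *
c=list(cam("wrist")); im=c[0]
ex=R.from_euler('z',-15.5,degrees=True).as_matrix(); 
for p in((448.5,72),(428,253)): 
    print("bed end rel shaft (bed axes)",ex.T@(ray(c,p,.01)-[.5597,.0275,.01]))
for p,z in(((330,210),.072),((318.5,198.5),.115)): print(ex.T@(ray(c,p,z)-[.5597,.0275,z]))
# rectify plane z=.115 in bed axes: right=+y bed, down=+x bed, 10 px/mm, 60mm
out=[]
for z in(.115,.072):
    u=np.arange(-300,300)/1e4; Y,X=np.meshgrid(u,u)
    P=np.stack([X,Y,0*X],-1).reshape(-1,3)@ex.T+[.5597,.0275,z]
    V=np.linalg.inv(c[3]); m=cv2.projectPoints(P,cv2.Rodrigues(V[:3,:3])[0],V[:3,3],c[1],c[2])[0].reshape(600,600,2).astype(np.float32)
    o=cv2.remap(im,m,None,cv2.INTER_CUBIC); cv2.drawMarker(o,(300,300),(255,0,0),0,20,1); out.append(o)
cv2.imwrite("pics/r1.png",cv2.resize(np.hstack(out),(800,400))[:,:,::-1])
E
```

```text
bed end rel shaft (bed axes) [-9.92529763e-02  1.27873214e-01  8.67361738e-18]
bed end rel shaft (bed axes) [9.87721484e-02 1.26495851e-01 8.67361738e-18]
[2.36506553e-02 9.84738164e-03 1.38777878e-17]
[-5.58826371e-04  1.10807690e-04 -1.38777878e-17]
```

View pics/r1.png

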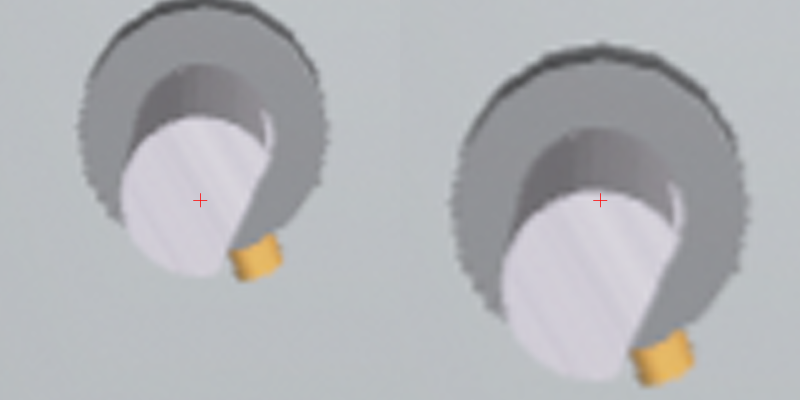

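The bed end agrees with home to within calibration. The flat's normal is at about +68.5° in the bed frame and the screw is at about +22°. Next I'll line up on the flat, pinch it, and turn it 68.5° clockwise.

```bash
python3 -m crank '[[[0.46,-0.1,0],0],[[0,0,0],0.9],[[0,0,0],0.9],[[0,0,0],0.9],[[0,-0.08,0.5],0],[[0,0,0],0]]'; python3 - <<'E'
from h import *
s=sensors.read_state();print(yaw()+15.5,tool([.5595,.0275,.087]),s["joint_positions"].round(2) if hasattr(s["joint_positions"],"round") else s["joint_positions"])
E
```

```text
time: 9.02
ee_pos: [0.5575, 0.0251, 0.164]
eef_rot: [0.316, 0.949, -0.0, -0.001]
ft_force: [-1.4, -0.6, 0.5]
width: 0.0519
grip_force: 0.0
68.60738285652789 [-0.01  0.11  2.57] [-0.6   0.24  0.54  1.74 -0.13  1.2   0.91]
```

```bash
python3 -m crank '[[[0,0.03,0.85],0],[[0,0,0.86],0],[[0,0,0.86],0],[[0,0,0],0],[[0,0,0],0]]'; python3 -m crank '[[[0,0,0],0],[[0,0,0],0],[[0,0,0],0],[[0,0,0],0],[[0,0,0],0]]' 0 30
```

```text
time: 9.65
ee_pos: [0.56, 0.0259, 0.0894]
eef_rot: [0.317, 0.948, 0.0, 0.0]
ft_force: [0.1, 0.2, 0.4]
width: 0.0523
grip_force: 0.0
time: 10.28
ee_pos: [0.5592, 0.0253, 0.0885]
eef_rot: [0.318, 0.948, -0.0, -0.0]
ft_force: [-3.4, -2.1, 4.0]
width: 0.0181
grip_force: 29.9
```

Width reads 18.1, which is 19 after the bias seen on the post (21.2 for 22), so the pads are square on the flat. I'll turn it now.

```bash
python3 -m crank '[[[0.01,0,0],0.6],[[0.01,0,0],0.8],[[0.01,0,0],0.8],[[0.01,0,0],0.8],[[0.01,0,0],0.8],[[0.01,0,0],0.8],[[0.01,0,0],0.8],[[0.01,0,0],0.8],[[0.01,0,0],0.8],[[0.01,0,0],0.8],[[0.01,0,0],0.6],[[0,0,0],0]]'; python3 - <<'E'
from h import *
print(yaw()+15.5)
E
```

```text
time: 11.78
ee_pos: [0.5583, 0.0278, 0.0885]
eef_rot: [0.789, 0.614, -0.0, 0.0]
ft_force: [-2.0, -4.9, 4.5]
width: 0.0184
grip_force: 29.9
1.2287817807336214
```

```bash
python3 -m crank '[[[0,0,0],0.15],[[0,0,0],0],[[0,0,0],0]]'; python3 -c "
from h import *
print(yaw()+15.5)"; python3 -m crank '[[[0,0,0],0],[[0,0,0],0],[[0,0,0],0],[[0,0,-0.8],0],[[0,0,-0.8],0],[[0,0.08,-0.8],0],[[0,0,-0.6],0]]' 0.7; python3 -m crank '[[[0,0,0],0.9],[[0,0,0],0.9],[[0,0,0],0.9],[[0,0,0],0.9],[[0,0,0],0.9],[[0,0,0],0.9],[[0,0,0],0.9],[[0,0,0],0.9],[[0,0,0],0.9],[[0,0,0],0.4],[[-0.46,0,0],0],[[0,0,0],0]]';  python3 - <<'E'
from h import *
print(yaw()+15.5,tool([.5595,.0275,.053]),sensors.read_state()["joint_positions"])
c=list(cam("wrist")); im=c[0]
ex=R.from_euler('z',-15.5,degrees=True).as_matrix(); out=[]
for z in(.115,.072):
    u=np.arange(-300,300)/1e4; Y,X=np.meshgrid(u,u)
    P=np.stack([X,Y,0*X],-1).reshape(-1,3)@ex.T+[.5595,.0275,z]
    V=np.linalg.inv(c[3]); m=cv2.projectPoints(P,cv2.Rodrigues(V[:3,:3])[0],V[:3,3],c[1],c[2])[0].reshape(600,600,2).astype(np.float32)
    o=cv2.remap(im,m,None,cv2.INTER_CUBIC); cv2.drawMarker(o,(300,300),(255,0,0),0,20,1); out.append(o)
cv2.imwrite("pics/r2.png",cv2.resize(np.hstack(out),(800,400))[:,:,::-1])
E
```

```text
time: 12.15
ee_pos: [0.5583, 0.0278, 0.0885]
eef_rot: [0.795, 0.606, -0.0, 0.0]
ft_force: [-2.3, -4.8, 3.9]
width: 0.0185
grip_force: 29.9
0.11923013808396199
time: 13.02
ee_pos: [0.561, 0.0283, 0.1795]
eef_rot: [0.796, 0.606, 0.0, 0.0]
ft_force: [-0.2, 0.4, -0.1]
width: 0.0609
grip_force: 0.0
time: 14.52
ee_pos: [0.5465, 0.0268, 0.1784]
eef_rot: [0.998, 0.057, -0.0, -0.0]
ft_force: [-0.2, 0.4, -1.0]
width: 0.061
grip_force: 0.0
-67.92886696837144 [0.43 0.03 4.18] [-0.98950519  0.28395655  1.01498223  1.7701497  -0.25621142  1.22972392
 -1.36159505]
```

View pics/r2.png

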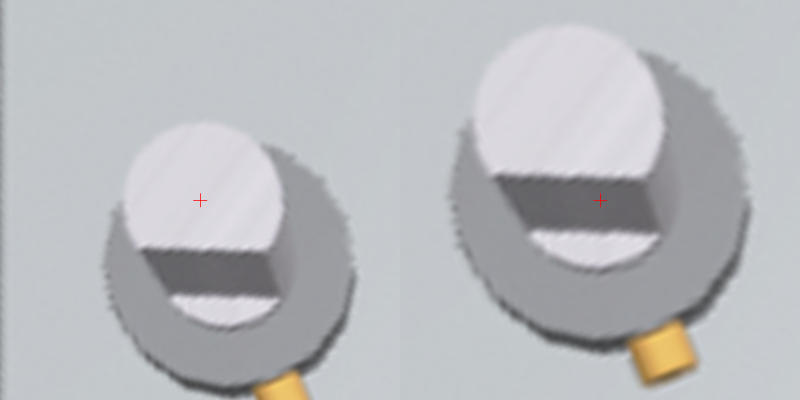

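The rectified view shows the flat facing the guide to within about 1°, with the screw still at about +22°. I'll compare the flat's edge with the plate edges numerically.

```bash
python3 - <<'E'
from h import *
c=list(cam("wrist")); im=cv2.cvtColor(c[0],cv2.COLOR_RGB2GRAY)
ex=R.from_euler('z',-15.5,degrees=True).as_matrix()
def rect(z,h,px=5e3):
    n=int(h*px);u=np.arange(-n,n)/px; Y,X=np.meshgrid(u,u)
    P=np.stack([X,Y,0*X],-1).reshape(-1,3)@ex.T+[.5595,.0275,z]
    V=np.linalg.inv(c[3]); m=cv2.projectPoints(P,cv2.Rodrigues(V[:3,:3])[0],V[:3,3],c[1],c[2])[0].reshape(2*n,2*n,2).astype(np.float32)
    return cv2.GaussianBlur(cv2.remap(im,m,None,cv2.INTER_CUBIC),(0,0),4).astype(float),n
a,n=rect(.115,.03,1e4)  # row=bed x, col=bed y
def fit(t,p):
    for _ in range(3):
        k=np.polyfit(t,p,1); e=np.abs(np.polyval(k,t)-p); g=e<max(1.5,2*np.median(e)); t,p=t[g],p[g]
    return np.degrees(np.arctan(k[0])),k[1]+k[0]*t.mean(),e.std(),len(t)
g=np.gradient(a,axis=0); cols=np.arange(235,370)
print("flat",fit(cols,np.array([340+np.argmin(g[340:405,q]) for q in cols],float)))
b,n=rect(.045,.08)
g=np.gradient(b,axis=1)
for lo,hi,s in((-60,-40,1),(40,60,-1)):
  for r0,r1 in((-50,40),):
    rows=np.arange(n+r0*5,n+r1*5); L=n+lo*5;H=n+hi*5
    print("plate",fit(rows,np.array([L+np.argmax(s*g[q,L:H]) for q in rows],float)),n)
hsv=cv2.cvtColor(c[0],cv2.COLOR_RGB2HSV); mk=cv2.inRange(hsv,(12,120,100),(35,255,255))
nn,_,st,ce=cv2.connectedComponentsWithStats(mk)
for i in range(1,nn):
    if st[i,4]>30:
        p=ray(c,ce[i],.074)-[.5595,.0275,.074]; p=ex.T@p; print(st[i],p.round(4),np.degrees(np.arctan2(p[1],p[0])))
E
```

```text
flat (np.float64(1.5786887422884868), np.float64(373.1919999999999), np.float64(0.4193074283429967), 125)
plate (np.float64(-0.2003939757900715), np.float64(160.91379310344823), np.float64(0.3636079205239201), 348) 400
plate (np.float64(0.05331052142018467), np.float64(646.6763553812679), np.float64(0.3437887229147743), 320) 400
[376  46  17   9  60] [ 0.1181 -0.0019  0.    ] -0.9405409353219147
[366  67  19  11 102] [ 0.1006 -0.0017  0.    ] -0.9539341786519041
[320 153  10   8  73] [0.0233 0.0094 0.    ] 21.920268568223097
[192 273  21  53 537] [-0.1548  0.0712  0.    ] 155.29649799788132
[433 273  21  53 517] [-0.0629 -0.1549  0.    ] -112.10303084080061
[ 245  334  324   25 5136] [-0.1291 -0.1539  0.    ] -130.00207179592718
```

The flat is square to within about 1.5°, and the tool's x axis is already in line with the screw. Now I'll go down and take the collar.

```bash
python3 -m crank '[[[0.43,0.03,0],0],[[0,0,0.8],0],[[0,0,0.8],0],[[0,0,0.8],0],[[0,0,0.8],0],[[0,0,0.5],0],[[0,0,0.4],0],[[0,0,0],0],[[0,0,0],0]]'; python3 -m crank '[[[0,0,0],0],[[0,0,0],0],[[0,0,0],0],[[0,0,0],0],[[0,0,0],0]]' 0 25;  python3 -m crank '[[[0,0,0],0.7],[[0,0,0],0.7],[[0,0,0],0.7],[[0,0,0],0.65],[[0,0,0],0],[[0,0,0],0]]'; python3 -c "
from h import *
print(yaw()+15.5)"
```

```text
time: 15.75
ee_pos: [0.5604, 0.0271, 0.0561]
eef_rot: [0.998, 0.057, 0.0, -0.0]
ft_force: [0.6, 0.0, -0.3]
width: 0.061
grip_force: 0.0
time: 16.38
ee_pos: [0.5601, 0.0271, 0.0556]
eef_rot: [0.998, 0.057, 0.0, -0.0]
ft_force: [0.8, -1.3, 3.6]
width: 0.042
grip_force: 25.0
time: 17.12
ee_pos: [0.5601, 0.0273, 0.0556]
eef_rot: [0.991, -0.134, 0.0, -0.0]
ft_force: [-2.0, 0.9, 5.2]
width: 0.0426
grip_force: 25.0
-89.90036581496635
```

```bash
python3 -m crank '[[[0,0,-0.3],0.05],[[0,0,-0.3],0],[[0,0,-0.3],0],[[0,0,0],0],[[0,0,0],0]]'; python3 - <<'E'
from h import *
print(yaw()+15.5)
c=list(cam("wrist")); im=c[0]; s=cam("scene")
w=cv2.resize(im[100:300,200:440],(480,400),interpolation=cv2.INTER_CUBIC); p=proj(s,[.5595,.0275,.1]).astype(int)
t=cv2.resize(s[0][p[1]-40:p[1]+40,p[0]-30:p[0]+30],(300,400),interpolation=cv2.INTER_CUBIC)
cv2.imwrite("pics/f.png",np.hstack([w,t])[:,:,::-1])
ex=R.from_euler('z',-15.5,degrees=True).as_matrix()
mk=cv2.inRange(cv2.cvtColor(im,cv2.COLOR_RGB2HSV),(12,120,100),(35,255,255))
nn,_,st,ce=cv2.connectedComponentsWithStats(mk)
for i in range(1,nn):
    if st[i,4]>30:
        q=ex.T@(ray(c,ce[i],.101)-[.5595,.0275,.101]); print(st[i],q.round(4),np.degrees(np.arctan2(q[1],q[0])))
E
```

```text
time: 17.75
ee_pos: [0.5601, 0.0273, 0.0824]
eef_rot: [0.99, -0.138, 0.0, -0.0]
ft_force: [3.1, -0.2, -0.8]
width: 0.0421
grip_force: 25.0
-90.34232776117423
[305  24  32   6 170] [0.1128 0.0004 0.    ] 0.2218145507446598
[306  62  31  11 261] [0.0973 0.0004 0.    ] 0.24298050408583968
[315 216  18  18 287] [ 0.026  -0.0001 -0.    ] -0.19678827928368037
[226 274  17  52 418] [-0.0168  0.0485  0.    ] 109.14843084898615
[403 274  17  52 418] [-0.0175 -0.0474  0.    ] -110.25600720323231
[ 208  335  326   23 5067] [-0.0496 -0.0314  0.    ] -147.64081651924482
```

View pics/f.png

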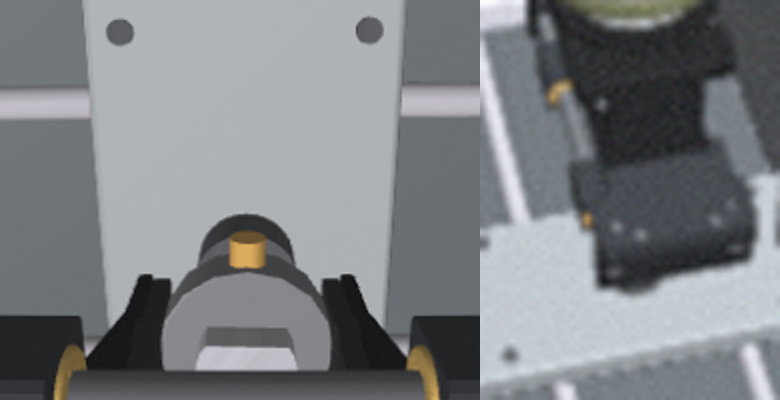

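The crop shows the collar raised between the fingers with its screw at (247,250), centred on the flat. The measured screw angle is −0.2°. The collar's underside is at about 92 mm and its top at about 106 mm, so it is all on the flat.

```bash
python3 -c "
from bench import r
print(r.close_job())"
```

```text
the job is handed in; nothing more can be done
None
```

I handed the job in at about 18 s, with no verdict shown. The carriage is home against its stop and the flat faces the key guide to within about 1.5°. The collar is still gripped, about 92–106 mm above the bench on the flat, with its set screw over the flat to within about 1.5°.

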